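Take the rock out of a strap die: set a proud hole punch flush under a straightedge

TASK

The middle hole punch of the strap die in the green setting stand has crept up above the knife: lay the straightedge lengthwise across the die, centred, let go, and press lightly on its left end and then on its right end to feel it rock. Then press slowly down on its middle until the punch gives way and the straightedge seats on the knife edges, and press lightly on the left end and then the right end once more to prove that it no longer rocks; leave it lying there. Press only through the straightedge, never with the fingers on the die or the stand, never hard (15 N is plenty, 30 N would spoil the knife), and leave the other tools where they lie.

Things in the scene. Friction and masses are not known exactly. Their poses are not given: they have to be found in the camera images.
- straightedge: Straightedge: bright ground steel flat bar, 180 long x 28 wide x 10 mm thick, about 0.33 kg, loose, lying flat on the board. Origin: centre of its underside; x along its length, z up. Engraved lines across its top at the middle and 65 mm either side of it; a hanging hole at the +x end. It may be laid either way round.
- setting_stand: Setting stand: green base plate 96 (x) x 206 (y) x 16 mm, bolted to the board, with low steel rails (top 38 mm above the board) that hold a grey strip-steel strap die, knife edge up. Origin: centre of its underside; y is the long axis, +y to the robot's left; z up.
- nest (a point): Centre of the top of the stand's soft rubber bed, 30 mm above the board. The die in it, 155 mm long (y), 48 wide, centred, has sunk in more or less: its knife edge stands 50 to 60 mm above the board and stays so. The knife's long sides run 19 to 22 mm from the centre line; the straightedge, lying between them, rests on the knife's end parts, 65 to 78 mm from the middle.
- punch_axis (a point): On the axis of the die's middle punch, 36 mm above the board: an upright 10 mm steel tube, its tip 5 to 8 mm above the knife edge; the straightedge laid on it balances or tips. Pushed at its middle, the straightedge slides the punch down against friction (about 10 N less its own 3 N), then the push rises steeply as it seats on the knife. The punches 21 mm to either side are fixed and flush.
- left_end (a point): Point on the top of the stand's base plate (16 mm above the board) below the left (+y) part of the die, 65 mm from the middle: the straightedge's left end is pressed above it. A push of 3 to 6 N brings that end down solid on the knife without moving the punch. Beyond the knife (78 mm from the middle) a push could tip the straightedge up.
- right_end (a point): The same below the right (-y) part, 65 mm from the middle. Metal meets metal here: come down at 10 mm/s or less. More than 30 N between straightedge and die, even for a moment, spoils the knife.
- beveler: Bystander, to be left alone: edge beveler, wooden turned handle, 130 mm. Origin: centre of its underside.
- blanks_navy: Bystander, to be left alone: stack of oval navy leather blanks, 83x50x19 mm. Origin: centre of its underside.
- scriber: Bystander, to be left alone: thin scriber with a pale handle, 140 mm. Origin: centre of its underside.
- awl: Bystander, to be left alone: awl with a wooden handle, 132 mm. Origin: centre of its underside.
- die_block: Bystander, to be left alone: small dark grey cutting die, 88x40x30 mm. Origin: centre of its underside.
- weight_block: Bystander, to be left alone: steel paper weight with a turned knob, 50x62x48 mm. Origin: centre of its underside.

How it is judged:
On the way, in this order (a step that is already met when the one before it is completed fails the run):
1. the straightedge lies lengthwise across the die, let go (angle between the x axis of straightedge and the y axis of setting_stand, either way round below 0.12 rad and horizontal distance between straightedge and setting_stand below 0.015 m and contact force between straightedge and setting_stand above 1 N and contact force between the fingers and straightedge below 0.1 N), for 0.1 s.
2. its left end is pressed down and it rocks (angle between the x axis of straightedge and the y axis of setting_stand, either way round below 0.12 rad and horizontal distance between straightedge and setting_stand below 0.015 m and y of the grasp point in the frame of setting_stand between 0.045 and 0.1 m and contact force between the fingers and straightedge above 2.5 N and angle between straightedge's own z axis and vertical above 0.02 rad and contact force between straightedge and setting_stand above 1 N), for 0.1 s.
3. its right end is pressed down and it rocks the other way (angle between the x axis of straightedge and the y axis of setting_stand, either way round below 0.12 rad and horizontal distance between straightedge and setting_stand below 0.015 m and y of the grasp point in the frame of setting_stand between -0.1 and -0.045 m and contact force between the fingers and straightedge above 2.5 N and angle between straightedge's own z axis and vertical above 0.02 rad and contact force between straightedge and setting_stand above 1 N), for 0.1 s.
4. the straightedge is pressed down at its middle, over the punch, and is level (angle between the x axis of straightedge and the y axis of setting_stand, either way round below 0.12 rad and horizontal distance between straightedge and setting_stand below 0.015 m and y of the grasp point in the frame of setting_stand between -0.035 and 0.035 m and contact force between the fingers and straightedge above 2.5 N and angle between straightedge's own z axis and vertical below 0.012 rad and contact force between straightedge and setting_stand above 1 N), for 0.1 s.
5. the left end is pressed again and it does not rock (angle between the x axis of straightedge and the y axis of setting_stand, either way round below 0.12 rad and horizontal distance between straightedge and setting_stand below 0.015 m and y of the grasp point in the frame of setting_stand between 0.045 and 0.1 m and contact force between the fingers and straightedge above 2.5 N and angle between straightedge's own z axis and vertical below 0.012 rad and contact force between straightedge and setting_stand above 1 N), for 0.1 s.
6. the right end is pressed again and it does not rock (angle between the x axis of straightedge and the y axis of setting_stand, either way round below 0.12 rad and horizontal distance between straightedge and setting_stand below 0.015 m and y of the grasp point in the frame of setting_stand between -0.1 and -0.045 m and contact force between the fingers and straightedge above 2.5 N and angle between straightedge's own z axis and vertical below 0.012 rad and contact force between straightedge and setting_stand above 1 N), for 0.1 s.
At the end, for the whole second after the job is handed in: The straightedge lies at rest and let go on the die, lengthwise (within 0.12 rad), its middle within 15 mm of the stand's middle, level within 0.012 rad (the punch flush with the knife) (all of step 1 and angle between straightedge's own z axis and vertical below 0.012 rad and linear speed of straightedge below 0.01 m/s); the robot touches nothing.
It fails at once if the straightedge is forced against the die with more than 30 N (contact force between straightedge and setting_stand above 30 N).
It fails at once if the fingers press on the die, its punches or the stand (contact force between the fingers and setting_stand above 2 N).
It fails at once if another tool is moved by more than 20 mm (distance of any of beveler, blanks_navy, scriber, awl, die_block, weight_block from where it was at the start of the episode above 0.02 m).
It also fails if it takes over 69 s, if anything falls off the work surface, if the arm or the gripper's body presses on something with over 40 N, if the wrist force passes 120 N, or if a joint passes its speed limit or range.

ROBOT

A 6-joint arm with a two-finger parallel gripper is mounted at the origin on a cart in front of the work surface, level with it; the furniture and walls round the work are solid. World frame = base frame: x ahead of the robot, y to its left, z up, the work surface at z = 0. Lengths are in m, angles in rad, forces in N, time in s.
With the tool pointing down it reaches from about 0.3 to 0.85 m from the base axis. Payload 5.4 kg.
Tool frame: the origin (TCP) lies at the very end of the fingers, on their centre line; the grasp point (between the pads) lies 19 mm behind it; y points along the fingers, x is the direction in which the jaws open and shut, and the axes are right-handed (so a half turn about y gives the same grasp; the last joint's range is limited). The gripper opens to 85 mm and grips with 20 to 120 N. Pads are 22 mm wide; open, the fingers measure 114 mm over their backs; the gripper's body (76 mm by 85 mm) begins 54 mm behind the grasp point. The pads swing forward as they close: fully open they stand 13 mm farther back than shut.
Start: joints at [1.115, 0.158, 1.597, -0, 1.386, -0.21], TCP at [0.14, 0.558, 0.231] pointing down, gripper open.
Joint ranges: [-2.91, 2.91], [-0.94, 2.29], [0.18, 2.7], [-1.29, 4.43], [0.17, 2.64], [-3, 3]. Speed limits (rad/s): [2.57, 2.57, 3.14, 3.14, 3.14, 3.14].

INTERFACE

Orientations are given as a unit quaternion [x, y, z, w].
In Python, from plant import telemetry, imaging, env gives the robot as it stands. The module is installed in compiled form; this text tells all that it offers.
- The arm moves only by the shell command python3 -m crank 'ROWS' [OPENING]. ROWS is JSON, a list of rows, each a list of 6 numbers: the shift along the tool's x, y, z in mm, then the turn, a rotation vector about the tool's x, y, z in rad. A call has 1 to 10 rows; each row shifts and turns the commanded pose from where the row before left it, along the tool's axes as they then stand; what a row does not reach is not made up. A row lasts 1/12 s, in which the tool goes at most 41.7 mm and 7.16 degrees, less where a joint would pass 70% of its speed; a pose out of reach is approached as far as the arm can. A call with a gripper value outside its range is refused whole. OPENING is the closure, from -1 (fully open) to 1 (shut), set as the call begins (- or left out, the last holds). The fingers move at their own pace and stop on an object; the grip force is fixed at half the most. Time passes only in rows, so rows that do not move let the fingers close. It gives the time, the measured TCP pose, the force and the opening at its end, in the units of the state.
- telemetry.read_state(): the state, without advancing time (a new reading comes with each control period).
- imaging.camera(name): name is "scene" or "top" or "wrist"; returns the picture (384x512x3 uint8, blue, green, red); there is no depth.
- imaging.camera_model(name): a dict with "vfov" (degrees; the focal length in pixels is half the picture's height over the tangent of half this angle, whatever the lens; pixels are square), "cx", "cy" (the principal point, pixels), "k1" (the pictures are not rectified: a ray, as slopes to the right and down, at radius r is drawn at 1 + k1 r^2 times it, then the intrinsics apply), "R" (3x3) and "t" (3): a world point X has camera coordinates R X + t. Camera axes: x right, y down, z forward; pixel columns grow to the right and rows downward; lengths in m; the calibration is good to about 2 mm. A picture is of the moment at which its call begins: read the wrist's pose just before it. camera_model takes no time and is no camera call; for the wrist camera it gives the pose at the moment of the call.
- env.sign_off(): hands the job in, once; it reports no verdict.
The state is a dict: "t": time; "q": joint angles; "joint_velocities": joint speeds; "tau": joint torques, N m; "ee_pos": TCP position; "orientation": TCP orientation; "ft_force": force on the tool from outside, world axes, zero at the start; "torque": the same for the moment, N m; "gripper_width": finger opening in m.
Only numpy, scipy, OpenCV 4.12 (cv2) and the standard library are available. Lean on these libraries where they do the work, as an engineer would, in place of code of your own. Each camera call takes 0.05 s, during which the arm holds its last target.

## Working session

There is one attempt and no reset: what is moved stays moved. The work goes in short steps, Python scripts to look and compute and a shell command to move; the robot and the scene stay as the last step left them, time stands still between calls to the robot, and variables do not carry over. Pictures are saved under pics/ and viewed, and the job is handed in when it is done.

```bash
mkdir -p pics; ls; python3 - <<'E'
from plant import telemetry, imaging, env
import cv2
print(telemetry.read_state())
for n in ("scene","top","wrist"):
    im=imaging.camera(n); m=imaging.camera_model(n)
    cv2.imwrite(f"pics/{n}0.png",im); print(n,m)
E
```

```text
pics
{'t': 0.0, 'q': array([ 1.11491818e+00,  1.59039001e-01,  1.59826902e+00,  3.00987040e-05,
        1.38616686e+00, -2.10086584e-01]), 'joint_velocities': array([-0.00070166, -0.00064694,  0.00126818,  0.00015326,  0.00258566,
       -0.00104621]), 'tau': array([ 2.67265250e-04, -3.96006989e+01, -3.31424475e+01, -2.10674402e-04,
        8.32558901e-03,  3.46063939e-05]), 'ee_pos': array([0.13964409, 0.55716392, 0.23030411]), 'orientation': array([ 0.55780469,  0.43433075, -0.43553693, -0.5572417 ]), 'ft_force': array([-0.54256925, -0.4436482 , -0.26846628]), 'torque': array([ 0.00058844, -0.01781944,  0.00085916]), 'gripper_width': 0.08553189387133676}
scene {'vfov': 50.578528809140096, 'cx': 262.0655409555282, 'cy': 190.2781579882257, 'k1': -0.14217506264099738, 'R': array([[ 0.54657918, -0.83724333,  0.01657738],
       [-0.57848615, -0.39181959, -0.71542378],
       [ 0.60547913,  0.38144595, -0.6984941 ]]), 't': array([-0.3801295 ,  0.32400562,  0.89562755])}
top {'vfov': 52.112294092111064, 'cx': 252.07726222813844, 'cy': 184.1703090780348, 'k1': 0.02175714616218497, 'R': array([[-0.02303625, -0.99944118,  0.02422118],
       [-0.99493746,  0.02054841, -0.09837288],
       [ 0.0978202 , -0.0263647 , -0.99485482]]), 't': array([-0.08117051,  0.54250445,  0.96897743])}
wrist {'vfov': 67.5721571023837, 'cx': 257.1025913994657, 'cy': 192.67952546944016, 'k1': -0.03958027313330058, 'R': array([[ 0.24312451,  0.96999295, -0.00203671],
       [ 0.93408279, -0.2335567 ,  0.27007521],
       [ 0.26149536, -0.06756436, -0.96283708]]), 't': array([-0.57399332, -0.03396738,  0.37876891])}
```

View pics/top0.png

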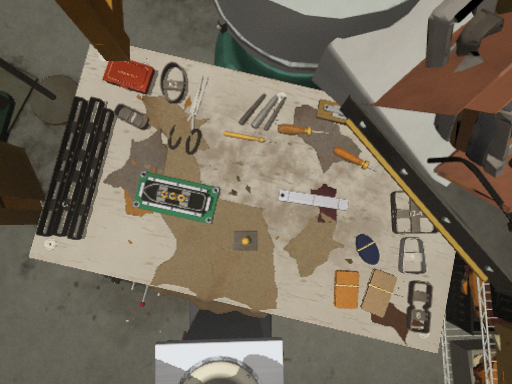

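View pics/scene0.png

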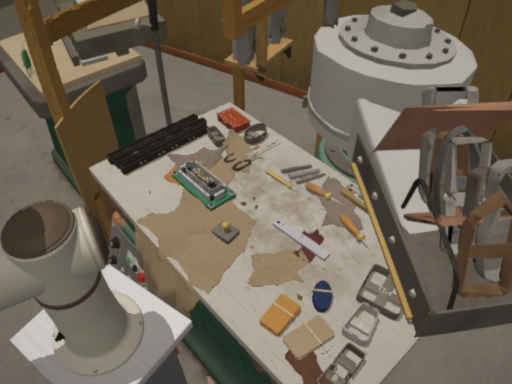

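View pics/wrist0.png

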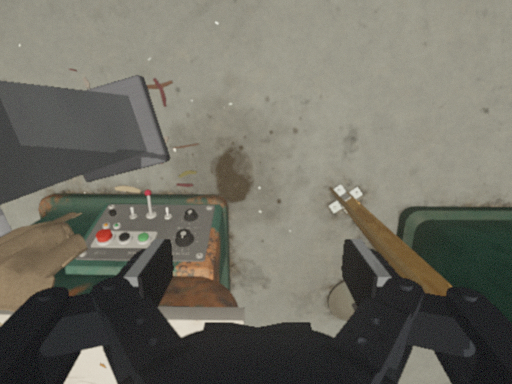

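```bash
python3 - <<'E'
import cv2
im=cv2.imread("pics/top0.png")
cv2.imwrite("pics/top0_stand.png",cv2.resize(im[160:235,125:230],None,fx=7,fy=7,interpolation=cv2.INTER_CUBIC))
cv2.imwrite("pics/top0_se.png",cv2.resize(im[175:225,265:365],None,fx=7,fy=7,interpolation=cv2.INTER_CUBIC))
E
```

```text
(no output)
```

View pics/top0_stand.png

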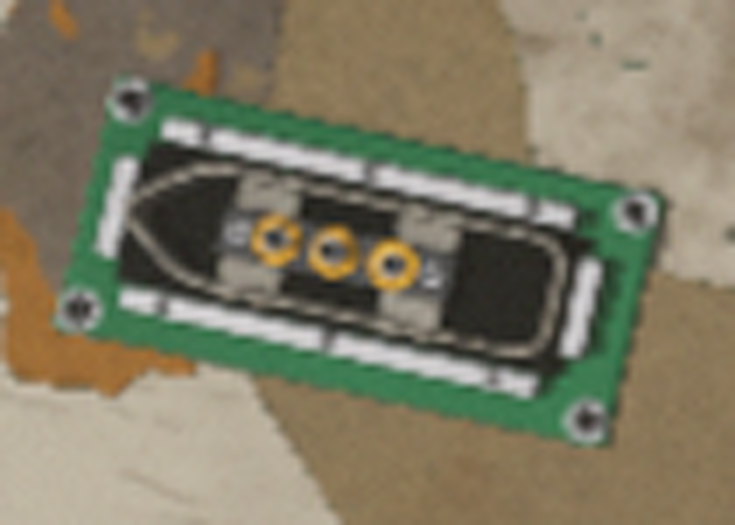

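View pics/top0_se.png

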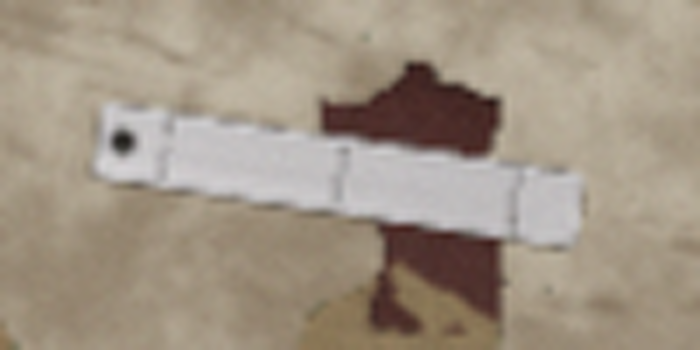

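```bash
cat > h.py <<'E'
import numpy as np, cv2
from scipy.spatial.transform import Rotation as Rot
def K(m):
    f=192/np.tan(np.radians(m['vfov'])/2); return np.array([[f,0,m['cx']],[0,f,m['cy']],[0,0,1.]])
def p2w(m,px,z):
    px=np.array(px,float).reshape(-1,1,2)
    n=cv2.undistortPoints(px,K(m),np.array([m['k1'],0,0,0.]))[:,0]
    d=np.c_[n,np.ones(len(n))]@m['R']; c=-m['R'].T@m['t']
    s=(z-c[2])/d[:,2]; return c+d*s[:,None]
def w2p(m,X):
    return cv2.projectPoints(np.array(X,float).reshape(-1,3),cv2.Rodrigues(m['R'])[0],m['t'],K(m),np.array([m['k1'],0,0,0.]))[0][:,0]
def crop(pts,x0,y0,f): return (np.array(pts,float)+.5)/f-.5+[x0,y0]
E
python3 - <<'E'
from h import *
from plant import imaging,telemetry
m=imaging.camera_model("top")
s=p2w(m,crop([(125,78),(662,190),(608,443),(60,330)],125,160,7),.016)
print("stand",s,s.mean(0)); 
for a,b in((1,0),(2,3)): d=s[b]-s[a]; print(np.linalg.norm(d),np.degrees(np.arctan2(d[1],d[0])))
e=p2w(m,crop([(105,102),(582,172),(575,247),(97,180),(340.5,178)],265,175,7),.010)
print("se",e,e[:4].mean(0))
for a,b in((1,0),(2,3)): d=e[b]-e[a]; print(np.linalg.norm(d),np.degrees(np.arctan2(d[1],d[0])))
st=telemetry.read_state(); print(Rot.from_quat(st['orientation']).as_matrix().round(3))
for n in("scene",):
    mm=imaging.camera_model(n); print(w2p(mm,np.r_[s,e]).round(1))
E
```

```text
stand [[ 0.58208361  0.18608419  0.016     ]
 [ 0.5369526  -0.0088118   0.016     ]
 [ 0.44532065  0.01205257  0.016     ]
 [ 0.49067054  0.20894049  0.016     ]] [0.51375685 0.09956636 0.016     ]
0.20005312961521235 76.96212457793973
0.20204323122235826 77.02908621488443
se [[ 0.52796701 -0.16424174  0.01      ]
 [ 0.49834308 -0.33989742  0.01      ]
 [ 0.47076385 -0.3359916   0.01      ]
 [ 0.49922145 -0.16042659  0.01      ]
 [ 0.49802996 -0.25037724  0.01      ]] [ 0.49907385 -0.25013934  0.01      ]
0.17813617101550186 80.42727533703076
0.17785642803545562 80.79291744348424
[[ 0.243 -0.001 -0.97 ]
 [ 0.97  -0.001  0.243]
 [-0.001 -1.     0.   ]]
[[194.8 160.3]
 [235.5 192.1]
 [210.8 207.8]
 [170.4 173.3]
 [278.4 217.1]
 [329.4 251.8]
 [323.3 258.3]
 [271.8 222.9]
 [299.8 237.2]]
```

```bash
python3 -m crank '[[-29,0,-22.5,0,0,0],[-29,0,-22.5,0,0,0],[-29,0,-22.5,0,0,0],[-29,0,-22.5,0,0,0],[-29,0,-22.5,0,0,0],[-29,0,-22.5,0,0,0],[-29,0,-22.5,0,0,0],[-29,0,-22.5,0,0,0]]'
```

```text
t: 0.82
ee_pos: [0.2581, 0.2873, 0.231]
orientation: [0.557, 0.435, -0.435, -0.557]
ft_force: [0.7, 0.4, 0.5]
gripper_width: 0.0855
```

```bash
python3 -m crank '[[-29,0,-23,0,0,0],[-29,0,-23,0,0,0],[-29,0,-23,0,0,0],[-29,0,-23,0,0,0],[-29,0,-23,0,0,0],[-29,0,-23,0,0,0],[-29,0,-23,0,0,0],[-29,0,-23,0,0,0]]'; python3 -m crank '[[-29,2,-23,0,0,0],[-29,2,-23,0,0,0],[-29,2,-23,0,0,0],[-29,2,-23,0,0,0],[-29,2,-23,0,0,0],[-29,2,-23,0,0,0],[-29,2,-23,0,0,0],[-29,2,-23,0,0,0],[0,0,0,0,0.12,0],[0,0,0,0,0.12,0]]';python3 -m crank '[[0,0,0,0,0.12,0],[0,0,0,0,0.12,0],[0,0,0,0,0.12,0],[0,0,0,0,0.12,0],[0,0,0,0,0.12,0],[0,0,0,0,0.12,0],[0,0,0,0,0.12,0],[0,0,0,0,0.12,0],[0,0,0,0,0.12,0],[0,0,0,0,0.12,0]]'; python3 -m crank '[[0,0,0,0,0.05,0],[0,0,0,0,0,0],[0,0,0,0,0,0]]'
cat > look.py <<'E'
import sys,cv2
from h import *
from plant import telemetry,imaging
st=telemetry.read_state(); m=imaging.camera_model("wrist"); im=imaging.camera("wrist")
n=sys.argv[1]; cv2.imwrite(f"pics/{n}.png",im); np.savez(f"pics/{n}.npz",**m)
print(st['t'],st['ee_pos'].round(4),st['ft_force'].round(2),st['gripper_width'],Rot.from_quat(st['orientation']).as_matrix().round(3).tolist(),st['q'].round(2))
E
python3 look.py w1
```

```text
t: 1.48
ee_pos: [0.3803, 0.0172, 0.2313]
orientation: [0.558, 0.435, -0.435, -0.558]
ft_force: [1.6, 1.3, -1.0]
gripper_width: 0.0852
t: 2.32
ee_pos: [0.502, -0.2524, 0.2139]
orientation: [-0.606, -0.362, 0.363, 0.608]
ft_force: [-0.6, 0.9, -0.8]
gripper_width: 0.0852
t: 3.15
ee_pos: [0.5019, -0.2505, 0.2149]
orientation: [-0.706, 0.043, -0.042, 0.706]
ft_force: [0.4, -0.9, 0.5]
gripper_width: 0.0854
t: 3.4
ee_pos: [0.5019, -0.2506, 0.215]
orientation: [-0.705, 0.058, -0.058, 0.705]
ft_force: [0.2, 0.2, 0.2]
gripper_width: 0.0856
3.4 [ 0.5019 -0.2506  0.215 ] [0.25 0.21 0.22] 0.0856192675711428 [[0.987, -0.0, 0.163], [-0.163, 0.0, 0.987], [-0.001, -1.0, 0.0]] [-0.68  0.14  1.66 -0.    1.35 -0.52]
```

View pics/w1.png

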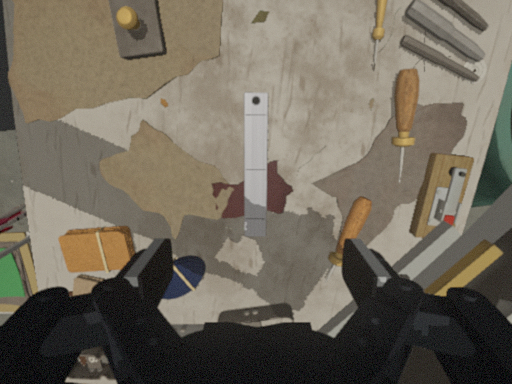

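```bash
python3 - <<'E'
import cv2
im=cv2.imread("pics/w1.png")
cv2.imwrite("pics/w1c.png",cv2.resize(im[85:245,225:290],None,fx=3.7,fy=3.7,interpolation=cv2.INTER_CUBIC))
E
```

```text
(no output)
```

View pics/w1c.png

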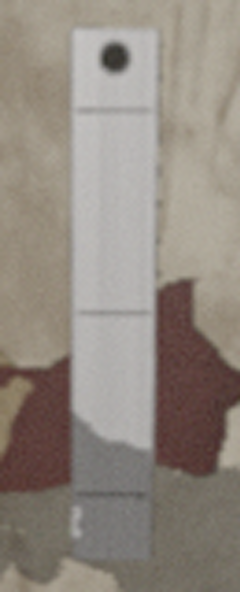

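```bash
python3 - <<'E'
from h import *
m=dict(np.load("pics/w1.npz"))
p=p2w(m,crop([(73,110),(152,110),(72.5,312),(152,312),(73,494),(150,494)],225,85,3.7),.010)
c=(p[0::2]+p[1::2])/2; print(c); d=c[0]-c[2]; print(np.linalg.norm(d),np.degrees(np.arctan2(d[1],d[0])), np.linalg.norm(p[0]-p[1]),np.linalg.norm(p[2]-p[3]))
E
```

```text
[[ 0.50882129 -0.18486822  0.01      ]
 [ 0.49806954 -0.24894876  0.01      ]
 [ 0.487215   -0.312495    0.01      ]]
0.129442756323095 80.39134244201189 0.024992640935384263 0.02641034664660077
```

```bash
python3 -m crank '[[-4,30,0.5,0,0,0],[0,35,0,0,0,0],[0,35,0,0,0,0],[0,35,0,0,0,0],[0,30,0,0,0,0],[0,20,0,0,0,0],[0,10,0,0,0,0],[0,0,0,0,0,0],[0,0,0,0,0,0]]'; python3 look.py w2
```

```text
t: 4.2
ee_pos: [0.4986, -0.2499, 0.0209]
orientation: [0.705, -0.058, 0.058, -0.705]
ft_force: [0.8, 0.1, -0.5]
gripper_width: 0.0857
4.2 [ 0.4986 -0.2499  0.0209] [ 0.78  0.06 -0.51] 0.08565595272700144 [[0.987, 0.0, 0.164], [-0.164, -0.0, 0.987], [0.0, -1.0, -0.0]] [-0.68  0.38  1.79  0.    0.98 -0.52]
```

View pics/w2.png

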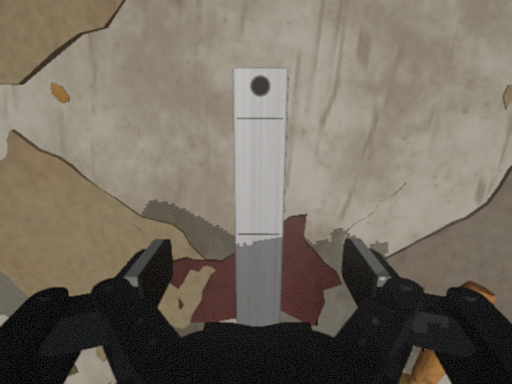

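```bash
python3 - <<'E'
from h import *
m=dict(np.load("pics/w2.npz"))
print(p2w(m,[(260,118),(259.3,234)],.010))
E
python3 -m crank '[[0,8,0,0,0,0],[0,6,0,0,0,0],[0,4,0,0,0,0],[0,1,0,0,0,0],[0,0,0,0,0,0]]'
```

```text
[[ 0.50995467 -0.18494756  0.01      ]
 [ 0.49909948 -0.24904347  0.01      ]]
t: 4.67
ee_pos: [0.4979, -0.2493, 0.0009]
orientation: [-0.705, 0.058, -0.058, 0.705]
ft_force: [0.4, 0.6, 0.4]
gripper_width: 0.0851
```

```bash
python3 -m crank '[[0,-0.5,0,0,0,0],[0,0,0,0,0,0],[0,0,0,0,0,0],[0,0,0,0,0,0],[0,0,0,0,0,0],[0,0,0,0,0,0],[0,0,0,0,0,0],[0,0,0,0,0,0]]' 1
```

```text
t: 5.33
ee_pos: [0.4988, -0.2499, 0.0024]
orientation: [0.705, -0.058, 0.059, -0.704]
ft_force: [-0.3, 0.6, 6.5]
gripper_width: 0.026
```

```bash
python3 -m crank '[[0,-3,0,0,0,0],[0,-10,0,0,0,0],[0,-25,0,0,0,0],[0,-35,0,0,0,0],[0,-35,0,0,0,0],[0,-10,0,0,0,0],[0,0,0,0,0,0],[0,0,0,0,0,0]]'; python3 look.py w3
```

```text
t: 6.0
ee_pos: [0.4977, -0.2492, 0.119]
orientation: [-0.705, 0.059, -0.058, 0.705]
ft_force: [-0.1, 0.1, -4.0]
gripper_width: 0.0261
6.0 [ 0.4977 -0.2492  0.119 ] [-0.14  0.09 -3.97] 0.026088873822077408 [[0.986, -0.001, 0.164], [-0.164, 0.001, 0.986], [-0.001, -1.0, 0.0]] [-0.68  0.23  1.75 -0.    1.16 -0.52]
```

View pics/w3.png

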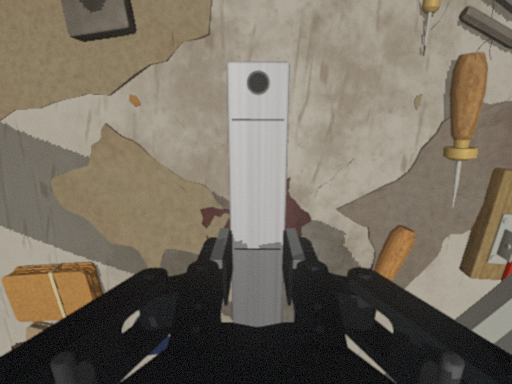

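```bash
python3 - <<'E'
from h import *
import cv2
m=dict(np.load("pics/w3.npz"))
for z in (.122,.127):
  a=p2w(m,[(258.5,119.5),(258,248)],z); print(a, np.linalg.norm(a[0]-a[1]))
im=cv2.imread("pics/w3.png")
cv2.imwrite("pics/w3c.png",cv2.resize(im[50:330,200:320],None,fx=2.1,fy=2.1,interpolation=cv2.INTER_CUBIC))
E
```

```text
[[ 0.50821547 -0.18453501  0.122     ]
 [ 0.49712212 -0.25013924  0.122     ]] 0.06653553583843713
[[ 0.5082293  -0.18440699  0.127     ]
 [ 0.49753457 -0.24765386  0.127     ]] 0.06414470695399825
```

View pics/w3c.png

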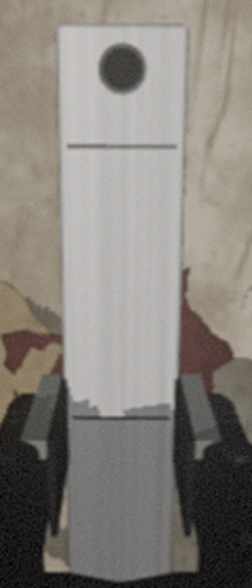

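```bash
python3 -m crank '[[0,-30,0,0,0,0],[-4,-25,26,0,0,0],[-4,-10,34,0,0,0],[-4,-5,34,0,0,0],[-4,0,35,0,0,0],[-4,0,35,0,0,0],[-4,0,35,0,0,0],[-4,0,35,0,0,0],[-4,0,35,0,0,0],[-4,0,35,0,0,0]]'; python3 -m crank '[[-4,0,32,0,0.033,0],[0,0,10,0,0.03,0],[0,0,0,0,0,0],[0,0,0,0,0,0],[0,0,0,0,0,0]]'; python3 look.py w4
```

```text
t: 6.88
ee_pos: [0.5106, 0.0581, 0.1865]
orientation: [-0.705, 0.06, -0.056, 0.705]
ft_force: [1.0, -1.0, -3.6]
gripper_width: 0.0256
t: 7.3
ee_pos: [0.5149, 0.0975, 0.1879]
orientation: [0.703, -0.082, 0.079, -0.702]
ft_force: [0.0, -0.6, -2.4]
gripper_width: 0.0258
7.3 [0.5149 0.0975 0.1879] [ 0.02 -0.59 -2.43] 0.025750016751447915 [[0.974, -0.004, 0.226], [-0.226, -0.0, 0.974], [-0.003, -1.0, -0.001]] [-0.04  0.07  1.78 -0.    1.29  0.18]
```

View pics/w4.png

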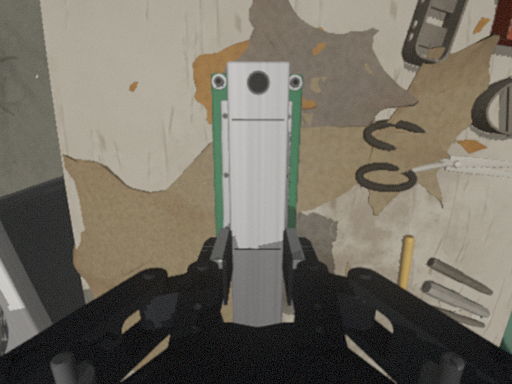

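```bash
python3 - <<'E'
import cv2
im=cv2.imread("pics/w4.png")
cv2.imwrite("pics/w4c.png",cv2.resize(im[60:250,195:320],None,fx=3.1,fy=3.1,interpolation=cv2.INTER_CUBIC))
E
```

```text
(no output)
```

View pics/w4c.png

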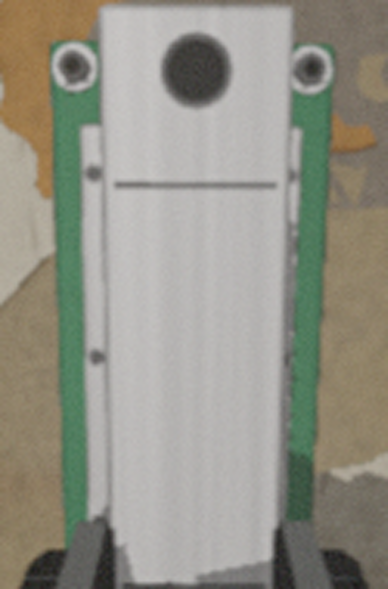

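```bash
python3 - <<'E'
from h import *
m=dict(np.load("pics/w4.npz"))
p=p2w(m,crop([(50,44),(334,43),(64.5,548),(313,515)],195,60,3.1),.016)
print(p,np.linalg.norm(p[0]-p[1]))
for a,b in((2,0),(3,1)): d=p[b]-p[a]; print(np.degrees(np.arctan2(d[1],d[0])))
q=p2w(m,crop([(74,67),(312,68)],195,60,3.1),.018);print('screws',q,q.mean(0))
mid=p[:2].mean(0); 
for ang in (77.0,):
  u=np.array([np.cos(np.radians(ang)),np.sin(np.radians(ang)),0]); print('centre',mid-u*.103)
# bar lines at z=top
for z in (.1959,): 
  b=p2w(m,[*crop([(115,184.5),(277,185)],195,60,3.1),(258,249)],z); print(b, b[:2].mean(0)-b[2])
E
```

```text
[[0.49086488 0.21231542 0.016     ]
 [0.58238506 0.19135231 0.016     ]
 [0.44788829 0.03644399 0.016     ]
 [0.54358872 0.02852803 0.016     ]] 0.09389033799275577
76.2680996653773
76.59796053246038
screws [[0.49696828 0.20326212 0.018     ]
 [0.57349749 0.1851579  0.018     ]] [0.53523289 0.19421001 0.018     ]
centre [0.51345501 0.10147375 0.016     ]
[[0.51773382 0.16434    0.1959    ]
 [0.54083775 0.15891656 0.1959    ]
 [0.51474729 0.09841178 0.1959    ]] [0.01453849 0.0632165  0.        ]
```

```bash
python3 -m crank '[[-2,25,2,0,0,0],[0,30,0,0,0,0],[0,30,0,0,0,0],[0,15,0,0,0,0],[0,7,0,0,0,0],[0,3,0,0,0,0],[0,1,0,0,0,0],[0,0,0,0,0,0],[0,0,0,0,0,0],[0,0,0,0,0,0]]'; python3 look.py w5; python3 -c "
from plant import imaging;import cv2;cv2.imwrite('pics/sc5.png',cv2.resize(imaging.camera('scene')[140:230,150:260],None,fx=5,fy=5,interpolation=cv2.INTER_CUBIC))"
```

```text
t: 8.18
ee_pos: [0.5155, 0.1005, 0.0802]
orientation: [-0.702, 0.08, -0.081, 0.703]
ft_force: [-1.0, -0.3, -3.0]
gripper_width: 0.0258
8.1833 [0.5155 0.1005 0.0802] [-0.97 -0.35 -3.03] 0.025819402864061106 [[0.974, 0.003, 0.226], [-0.226, -0.0, 0.974], [0.003, -1.0, 0.0]] [-0.04  0.2   1.87 -0.    1.07  0.19]
```

View pics/w5.png

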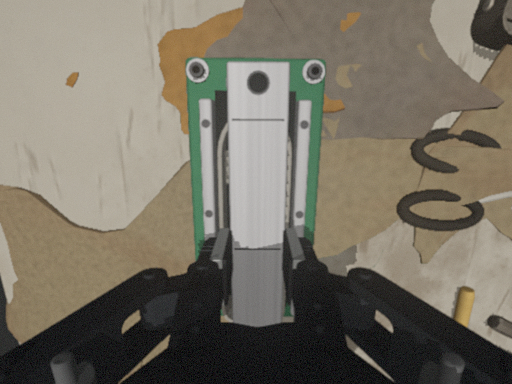

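View pics/sc5.png

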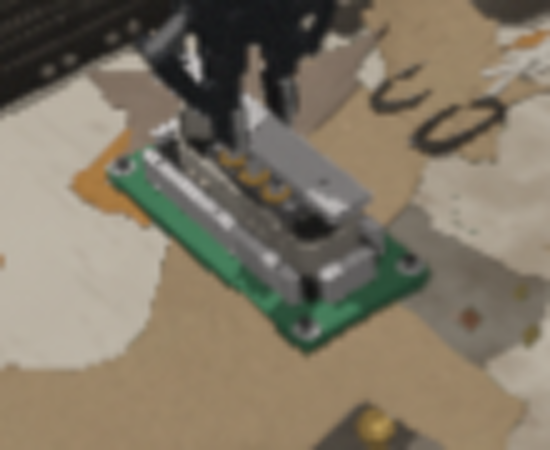

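```bash
python3 - <<'E'
from h import *
import cv2
m=dict(np.load("pics/w5.npz"))
p=p2w(m,[(187,60),(325,60),(196,250),(316,235)],.016); u=np.array([np.cos(np.radians(77)),np.sin(np.radians(77)),0])
print(p, p[:2].mean(0)-u*.103)
v=np.array([u[1],-u[0],0]); print([x@v for x in p])
b=p2w(m,[(258.5,119.5),(258,248)],.088); print(b, b@v)
from plant import telemetry; print(telemetry.read_state()['ee_pos'])
E
```

```text
[[0.49227341 0.21124292 0.016     ]
 [0.58197378 0.19043758 0.016     ]
 [0.45903923 0.07586645 0.016     ]
 [0.55416027 0.06711511 0.016     ]] [0.51395364 0.10048013 0.016     ]
[np.float64(0.4321371567801267), np.float64(0.5242186979406851), np.float64(0.4302078416930129), np.float64(0.5248595616113033)]
[[0.53008302 0.16447537 0.088     ]
 [0.51540618 0.10193582 0.088     ]] [0.47949812 0.47926579]
[0.51508078 0.10064148 0.07967155]
```

```bash
python3 -m crank '[[-1.3,2,-1,0,0,0],[0,2,0,0,0,0],[0,2,0,0,0,0],[0,1,0,0,0,0],[0,0.8,0,0,0,0],[0,0.8,0,0,0,0],[0,0.8,0,0,0,0]]'; python3 -m crank '[[0,0.8,0,0,0,0],[0,0.8,0,0,0,0],[0,0.8,0,0,0,0]]'
```

```text
t: 8.87
ee_pos: [0.513, 0.1, 0.0693]
orientation: [0.703, -0.08, 0.08, -0.703]
ft_force: [0.4, -0.6, -3.2]
gripper_width: 0.0258
t: 9.12
ee_pos: [0.513, 0.1, 0.067]
orientation: [-0.703, 0.08, -0.08, 0.703]
ft_force: [0.9, -0.4, -3.7]
gripper_width: 0.026
```

```bash
for i in 1 2; do python3 -c "
from plant import telemetry as t;s=t.read_state();print(s['t'],s['ee_pos'][2],s['ft_force'])"; python3 -m crank '[[0,0.6,0,0,0,0],[0,0.6,0,0,0,0],[0,0,0,0,0,0]]'; done
```

```text
9.1167 0.06696051516935131 [ 0.89683495 -0.38358876 -3.74181822]
t: 9.37
ee_pos: [0.5128, 0.1, 0.0657]
orientation: [0.703, -0.081, 0.08, -0.703]
ft_force: [-0.4, -0.3, -4.3]
gripper_width: 0.0255
9.3667 0.06565457329228062 [-0.44592089 -0.31230086 -4.31721421]
t: 9.62
ee_pos: [0.5129, 0.1, 0.0645]
orientation: [0.703, -0.08, 0.08, -0.703]
ft_force: [0.4, -0.4, -3.3]
gripper_width: 0.0258
```

```bash
python3 -m crank '[[0,0.6,0,0,0,0],[0,0.6,0,0,0,0]]';python3 -m crank '[[0,0.6,0,0,0,0],[0,0,0,0,0,0]]'
```

```text
t: 9.78
ee_pos: [0.5132, 0.0999, 0.0638]
orientation: [0.703, -0.08, 0.081, -0.703]
ft_force: [-2.8, 0.4, 3.9]
gripper_width: 0.026
t: 9.95
ee_pos: [0.5132, 0.0999, 0.0637]
orientation: [0.703, -0.08, 0.08, -0.702]
ft_force: [-2.8, -0.5, 4.8]
gripper_width: 0.0257
```

```bash
python3 -m crank '[[0,0.6,0,0,0,0],[0,0,0,0,0,0]]'
```

```text
t: 10.12
ee_pos: [0.5132, 0.0999, 0.0631]
orientation: [0.703, -0.08, 0.08, -0.702]
ft_force: [-4.1, -0.6, 4.9]
gripper_width: 0.0258
```

```bash
python3 -m crank '[[0,0.6,0,0,0,0],[0,0,0,0,0,0]]'
```

```text
t: 10.28
ee_pos: [0.5132, 0.0999, 0.0625]
orientation: [0.703, -0.08, 0.08, -0.702]
ft_force: [-3.7, -0.1, 6.2]
gripper_width: 0.0259
```

```bash
python3 -m crank '[[0,-0.5,0,0,0,0],[0,0,0,0,0,0]]'
```

```text
t: 10.45
ee_pos: [0.5131, 0.0999, 0.0625]
orientation: [0.703, -0.08, 0.081, -0.702]
ft_force: [-2.7, 0.1, 4.3]
gripper_width: 0.026
```

```bash
python3 -m crank '[[0,-0.8,0,0,0,0],[0,0,0,0,0,0]]'; python3 look.py w6; python3 -c "
from plant import imaging;import cv2
im=imaging.camera('scene');cv2.imwrite('pics/sc6.png',cv2.resize(im[140:230,150:260],None,fx=5,fy=5,interpolation=cv2.INTER_CUBIC))"
```

```text
t: 10.62
ee_pos: [0.513, 0.0999, 0.0626]
orientation: [-0.702, 0.08, -0.081, 0.703]
ft_force: [0.2, 0.1, -0.5]
gripper_width: 0.0256
10.6167 [0.513  0.0999 0.0626] [ 0.2   0.11 -0.52] 0.02564586995147435 [[0.974, 0.0, 0.226], [-0.226, 0.0, 0.974], [0.0, -1.0, 0.0]] [-0.04  0.23  1.88  0.    1.04  0.19]
```

View pics/w6.png

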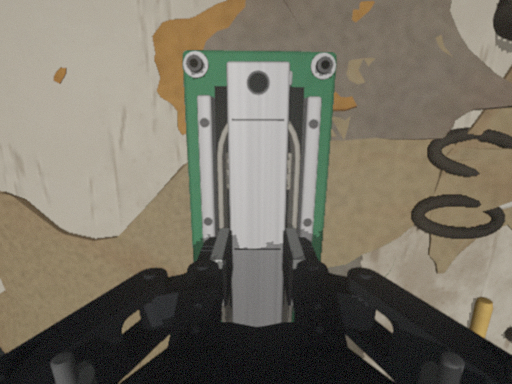

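View pics/sc6.png

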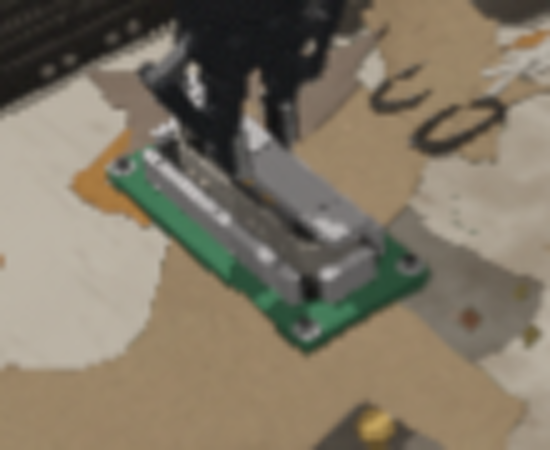

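```bash
python3 -m crank '[[0,0,0,0,0,0],[0,0,0,0,0,0],[0,0,0,0,0,0],[0,0,0,0,0,0],[0,0,0,0,0,0],[0,0,0,0,0,0]]' -1; python3 look.py w7
```

```text
t: 11.22
ee_pos: [0.5131, 0.0999, 0.063]
orientation: [-0.703, 0.08, -0.081, 0.703]
ft_force: [0.7, -0.0, -0.1]
gripper_width: 0.0856
11.2167 [0.5131 0.0999 0.063 ] [ 0.69 -0.02 -0.06] 0.08557127252053313 [[0.974, 0.0, 0.226], [-0.226, 0.0, 0.974], [0.0, -1.0, 0.0]] [-0.04  0.23  1.88  0.    1.04  0.19]
```

View pics/w7.png

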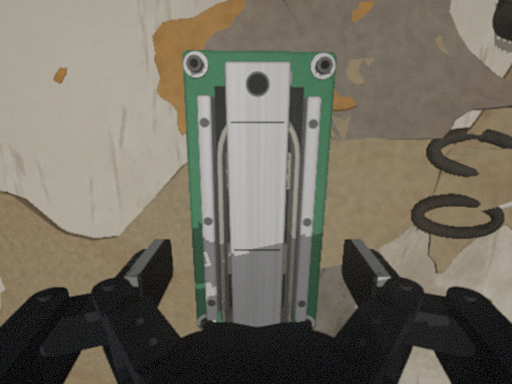

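```bash
python3 -m crank '[[0,-15,0,0,0,0],[0,-25,0,0,0,0],[0,-3,30,0,0,0],[0,0,36,0,0,0],[0,0,0,0,0,0],[0,0,0,0,0,0],[0,0,0,0,0,0],[0,0,0,0,0,0],[0,0,0,0,0,0]]' 1;  python3 look.py w8; python3 -c "
from plant import imaging;import cv2
im=imaging.camera('scene');cv2.imwrite('pics/sc8.png',cv2.resize(im[140:230,150:260],None,fx=5,fy=5,interpolation=cv2.INTER_CUBIC))"
```

```text
t: 12.02
ee_pos: [0.5276, 0.1634, 0.1056]
orientation: [0.703, -0.081, 0.081, -0.702]
ft_force: [0.4, 0.1, 0.4]
gripper_width: 0.0
12.0167 [0.5276 0.1634 0.1056] [0.43 0.07 0.44] 3.7202669352125187e-05 [[0.974, -0.001, 0.227], [-0.227, -0.0, 0.974], [-0.001, -1.0, -0.0]] [ 0.08  0.23  1.77 -0.    1.14  0.31]
```

View pics/w8.png

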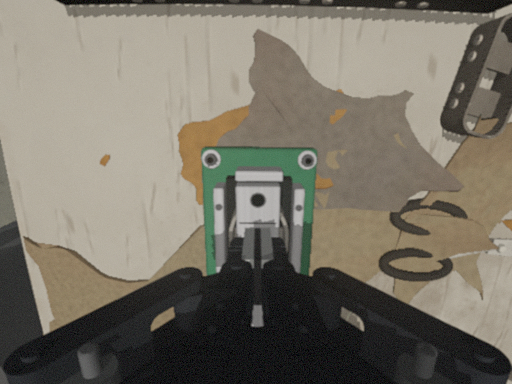

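View pics/sc8.png

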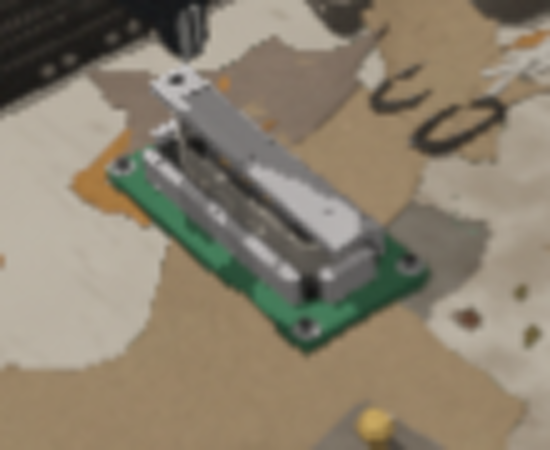

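```bash
python3 -m crank '[[0,8,0,0,0,0],[0,8,0,0,0,0],[0,4,0,0,0,0],[0,2,0,0,0,0],[0,0,0,0,0,0]]'; for i in 1; do python3 -m crank '[[0,0.8,0,0,0,0],[0,0.8,0,0,0,0],[0,0.8,0,0,0,0],[0,0,0,0,0,0]]'; done
```

```text
t: 12.53
ee_pos: [0.5271, 0.1641, 0.0828]
orientation: [0.703, -0.081, 0.08, -0.702]
ft_force: [-0.1, 0.1, 0.4]
gripper_width: -0.0001
t: 12.87
ee_pos: [0.5279, 0.1643, 0.0815]
orientation: [-0.703, 0.08, -0.08, 0.703]
ft_force: [-0.8, 0.8, 0.2]
gripper_width: -0.0001
```

```bash
python3 -m crank '[[0,0.8,0,0,0,0],[0,0.8,0,0,0,0],[0,0.8,0,0,0,0],[0,0,0,0,0,0]]'
```

```text
t: 13.2
ee_pos: [0.5277, 0.1642, 0.0789]
orientation: [0.703, -0.081, 0.08, -0.702]
ft_force: [0.1, 0.4, 0.7]
gripper_width: 0.0002
```

```bash
python3 -m crank '[[0,0.8,0,0,0,0],[0,0.8,0,0,0,0],[0,0.8,0,0,0,0],[0,0,0,0,0,0]]'
```

```text
t: 13.53
ee_pos: [0.5277, 0.1642, 0.0765]
orientation: [0.703, -0.081, 0.08, -0.702]
ft_force: [-0.0, -0.5, -0.2]
gripper_width: 0.0001
```

```bash
python3 -m crank '[[0,0.8,0,0,0,0],[0,0.8,0,0,0,0],[0,0,0,0,0,0]]'
```

```text
t: 13.78
ee_pos: [0.5278, 0.1642, 0.0749]
orientation: [0.703, -0.081, 0.08, -0.702]
ft_force: [-0.2, 0.2, 0.7]
gripper_width: 0.0003
```

```bash
python3 -m crank '[[0,0.8,0,0,0,0],[0,0.8,0,0,0,0],[0,0,0,0,0,0]]'
```

```text
t: 14.03
ee_pos: [0.5277, 0.1642, 0.0733]
orientation: [0.703, -0.081, 0.08, -0.702]
ft_force: [-0.5, 0.2, 0.3]
gripper_width: 0.0001
```

```bash
python3 -m crank '[[0,0.8,0,0,0,0],[0,0.8,0,0,0,0],[0,0,0,0,0,0]]'
```

```text
t: 14.28
ee_pos: [0.5277, 0.1642, 0.0717]
orientation: [0.703, -0.081, 0.08, -0.702]
ft_force: [-0.5, -0.0, -0.5]
gripper_width: 0.0002
```

```bash
python3 -m crank '[[0,0.7,0,0,0,0],[0,0,0,0,0,0]]'
```

```text
t: 14.45
ee_pos: [0.5278, 0.1643, 0.0711]
orientation: [0.703, -0.08, 0.08, -0.703]
ft_force: [-0.5, -0.0, 0.0]
gripper_width: 0.0002
```

```bash
python3 -m crank '[[0,0.7,0,0,0,0],[0,0,0,0,0,0]]'
```

```text
t: 14.62
ee_pos: [0.5278, 0.1643, 0.0704]
orientation: [-0.703, 0.08, -0.08, 0.703]
ft_force: [0.0, 0.5, 0.5]
gripper_width: -0.0001
```

```bash
python3 -c "
from plant import imaging;import cv2
im=imaging.camera('scene');cv2.imwrite('pics/sc9.png',cv2.resize(im[140:230,150:260],None,fx=5,fy=5,interpolation=cv2.INTER_CUBIC))"
```

```text
(no output)
```

View pics/sc9.png

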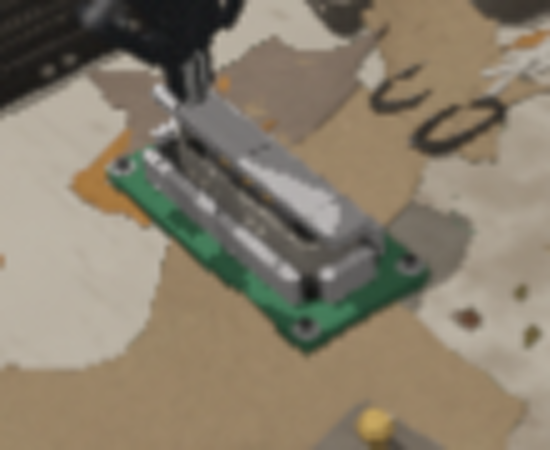

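Contact is being made and the bar is tipping; I keep easing down.

```bash
python3 -m crank '[[0,0.7,0,0,0,0],[0,0.7,0,0,0,0],[0,0,0,0,0,0]]'
```

```text
t: 14.92
ee_pos: [0.5278, 0.1643, 0.069]
orientation: [-0.702, 0.081, -0.08, 0.703]
ft_force: [-0.4, 0.9, 0.7]
gripper_width: -0.0005
```

```bash
python3 -m crank '[[0,0.7,0,0,0,0],[0,0,0,0,0,0]]'
```

```text
t: 15.08
ee_pos: [0.5279, 0.1643, 0.0683]
orientation: [-0.703, 0.08, -0.08, 0.703]
ft_force: [-0.1, 0.6, 1.5]
gripper_width: -0.0004
```

```bash
python3 -m crank '[[0,0.7,0,0,0,0],[0,0,0,0,0,0]]'
```

```text
t: 15.25
ee_pos: [0.5278, 0.1643, 0.0676]
orientation: [-0.703, 0.08, -0.08, 0.703]
ft_force: [1.3, 1.2, 0.7]
gripper_width: 0.0002
```

```bash
python3 -m crank '[[0,0.7,0,0,0,0],[0,0,0,0,0,0]]'
```

```text
t: 15.42
ee_pos: [0.5278, 0.1643, 0.0669]
orientation: [-0.703, 0.08, -0.08, 0.703]
ft_force: [0.2, -0.2, 0.3]
gripper_width: -0.0003
```

```bash
python3 -m crank '[[0,0.6,0,0,0,0],[0,0,0,0,0,0]]'
```

```text
t: 15.58
ee_pos: [0.5278, 0.1642, 0.0663]
orientation: [0.703, -0.08, 0.08, -0.703]
ft_force: [-0.5, 0.9, 0.2]
gripper_width: -0.0002
```

```bash
python3 -m crank '[[0,0.6,0,0,0,0],[0,0,0,0,0,0]]'
```

```text
t: 15.75
ee_pos: [0.528, 0.1642, 0.066]
orientation: [-0.703, 0.08, -0.081, 0.703]
ft_force: [-0.6, 1.1, 1.3]
gripper_width: 0.0001
```

```bash
python3 -m crank '[[0,0.4,0,0,0,0],[0,0,0,0,0,0]]'
```

```text
t: 15.92
ee_pos: [0.5281, 0.1643, 0.0659]
orientation: [-0.703, 0.08, -0.081, 0.703]
ft_force: [-0.7, 0.1, 4.4]
gripper_width: -0.0003
```

```bash
python3 -m crank '[[0,0.4,0,0,0,0],[0,0,0,0,0,0]]'
```

```text
t: 16.08
ee_pos: [0.5282, 0.1643, 0.0658]
orientation: [-0.703, 0.08, -0.081, 0.703]
ft_force: [-1.4, 1.3, 6.3]
gripper_width: -0.0002
```

```bash
python3 -m crank '[[0,-0.1,0,0,0,0],[0,0,0,0,0,0]]'; python3 look.py w10; python3 -c "
from plant import imaging;import cv2
im=imaging.camera('scene');cv2.imwrite('pics/sc10.png',cv2.resize(im[140:230,150:260],None,fx=5,fy=5,interpolation=cv2.INTER_CUBIC))"
```

```text
t: 16.25
ee_pos: [0.5282, 0.1643, 0.0658]
orientation: [-0.703, 0.08, -0.081, 0.703]
ft_force: [-1.4, -0.1, 5.3]
gripper_width: 0.0001
16.25 [0.5282 0.1643 0.0658] [-1.42 -0.13  5.33] 5.7166389207421854e-05 [[0.974, 0.001, 0.226], [-0.226, -0.0, 0.974], [0.001, -1.0, 0.0]] [ 0.08  0.29  1.79 -0.    1.06  0.31]
```

View pics/sc10.png

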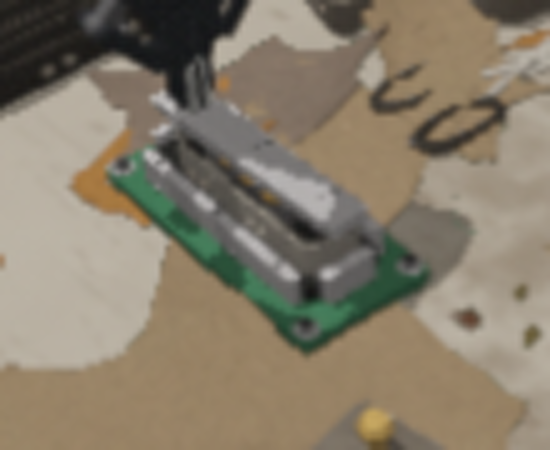

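```bash
python3 -m crank '[[0,-3,0,0,0,0],[0,-12,0,0,0,0],[0,-19,0,0,0,0],[0,0,-30,0,0,0],[0,0,-35,0,0,0],[0,0,-35,0,0,0],[0,0,-30,0,0,0],[0,0,0,0,0,0],[0,0,0,0,0,0]]'; python3 -c "
from plant import imaging;import cv2
im=imaging.camera('scene');cv2.imwrite('pics/sc11.png',cv2.resize(im[140:230,150:260],None,fx=5,fy=5,interpolation=cv2.INTER_CUBIC))
im=imaging.camera('top');cv2.imwrite('pics/top11.png',cv2.resize(im[160:235,125:230],None,fx=7,fy=7,interpolation=cv2.INTER_CUBIC))"
```

```text
t: 17.1
ee_pos: [0.4984, 0.0364, 0.0996]
orientation: [-0.702, 0.081, -0.082, 0.702]
ft_force: [-0.7, 1.0, -0.4]
gripper_width: 0.0001
```

View pics/sc11.png

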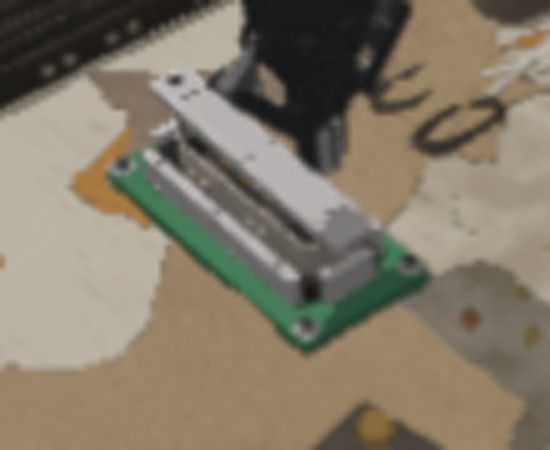

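View pics/top11.png

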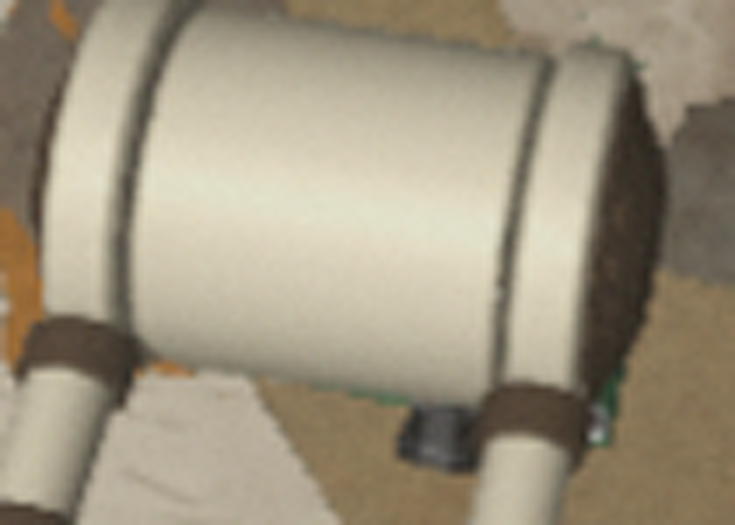

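```bash
python3 -m crank '[[0,8,0,0,0,0],[0,8,0,0,0,0],[0,4,0,0,0,0],[0,0.8,0,0,0,0],[0,0.8,0,0,0,0],[0,0.8,0,0,0,0],[0,0.8,0,0,0,0],[0,0,0,0,0,0]]'; python3 -m crank '[[0,0.8,0,0,0,0],[0,0.8,0,0,0,0],[0,0.8,0,0,0,0],[0,0.8,0,0,0,0],[0,0,0,0,0,0]]'
```

```text
t: 17.87
ee_pos: [0.4986, 0.0376, 0.076]
orientation: [0.703, -0.08, 0.081, -0.703]
ft_force: [-0.7, 0.3, 0.0]
gripper_width: -0.0004
t: 18.28
ee_pos: [0.4983, 0.0376, 0.0725]
orientation: [-0.703, 0.081, -0.08, 0.703]
ft_force: [-0.3, -0.2, 0.7]
gripper_width: -0.0002
```

```bash
python3 -m crank '[[0,0.8,0,0,0,0],[0,0.8,0,0,0,0],[0,0.8,0,0,0,0],[0,0,0,0,0,0]]'
```

```text
t: 18.62
ee_pos: [0.4983, 0.0376, 0.0701]
orientation: [-0.703, 0.081, -0.08, 0.703]
ft_force: [0.6, 0.9, 0.3]
gripper_width: 0.0001
```

```bash
python3 -m crank '[[0,0.8,0,0,0,0],[0,0.8,0,0,0,0],[0,0,0,0,0,0]]'
```

```text
t: 18.87
ee_pos: [0.4983, 0.0376, 0.0685]
orientation: [0.703, -0.081, 0.08, -0.703]
ft_force: [0.8, 0.2, -0.2]
gripper_width: -0.0002
```

```bash
python3 -m crank '[[0,0.7,0,0,0,0],[0,0.7,0,0,0,0],[0,0,0,0,0,0]]'
```

```text
t: 19.12
ee_pos: [0.4984, 0.0376, 0.0671]
orientation: [-0.703, 0.081, -0.08, 0.703]
ft_force: [0.1, 0.3, -0.7]
gripper_width: -0.0001
```

```bash
python3 -m crank '[[0,0.5,0,0,0,0],[0,0,0,0,0,0]]'
```

```text
t: 19.28
ee_pos: [0.4984, 0.0376, 0.0667]
orientation: [0.703, -0.08, 0.08, -0.703]
ft_force: [0.3, -0.3, 0.7]
gripper_width: -0.0
```

```bash
python3 -m crank '[[0,0.5,0,0,0,0],[0,0,0,0,0,0]]'
```

```text
t: 19.45
ee_pos: [0.4984, 0.0376, 0.0662]
orientation: [0.703, -0.08, 0.08, -0.703]
ft_force: [-0.6, 0.1, 0.5]
gripper_width: -0.0
```

```bash
python3 -m crank '[[0,0.4,0,0,0,0],[0,0,0,0,0,0]]'
```

```text
t: 19.62
ee_pos: [0.4984, 0.0376, 0.0658]
orientation: [0.703, -0.08, 0.08, -0.703]
ft_force: [0.0, -1.3, -0.3]
gripper_width: -0.0
```

```bash
python3 -m crank '[[0,0.4,0,0,0,0],[0,0,0,0,0,0]]'
```

```text
t: 19.78
ee_pos: [0.4986, 0.0376, 0.0657]
orientation: [0.703, -0.08, 0.08, -0.703]
ft_force: [-0.9, -0.6, 1.8]
gripper_width: -0.0
```

```bash
python3 -m crank '[[0,0.4,0,0,0,0],[0,0,0,0,0,0]]'
```

```text
t: 19.95
ee_pos: [0.4986, 0.0376, 0.0655]
orientation: [0.703, -0.08, 0.08, -0.702]
ft_force: [-2.3, -0.3, 4.2]
gripper_width: -0.0
```

```bash
python3 -m crank '[[0,0.15,0,0,0,0],[0,0,0,0,0,0],[0,0,0,0,0,0]]';  python3 -c "
from plant import imaging;import cv2
im=imaging.camera('scene');cv2.imwrite('pics/sc12.png',cv2.resize(im[140:230,150:260],None,fx=5,fy=5,interpolation=cv2.INTER_CUBIC))"
```

```text
t: 20.2
ee_pos: [0.4987, 0.0376, 0.0655]
orientation: [0.703, -0.08, 0.08, -0.702]
ft_force: [-2.7, -0.2, 7.4]
gripper_width: -0.0002
```

View pics/sc12.png

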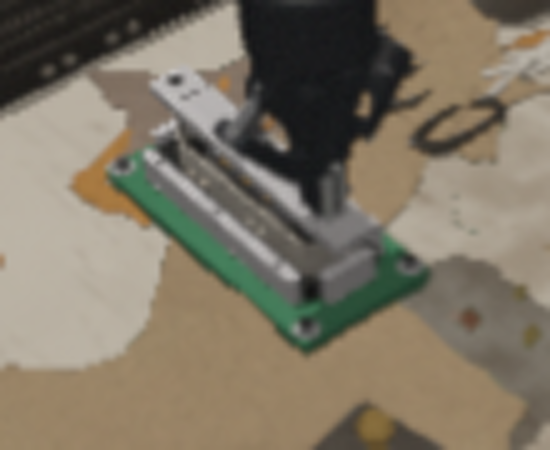

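```bash
python3 -m crank '[[0,-3,0,0,0,0],[0,-12,0,0,0,0],[0,-10,0,0,0,0],[0,0,22,0,0,0],[0,0,30,0,0,0],[0,0,14,0,0,0],[0,5,0,0,0,0],[0,0,0,0,0,0],[0,0,0,0,0,0]]'; python3 look.py w13
```

```text
t: 21.0
ee_pos: [0.5129, 0.1014, 0.0845]
orientation: [0.703, -0.081, 0.08, -0.702]
ft_force: [-0.0, 0.0, -0.1]
gripper_width: -0.0001
21.0 [0.5129 0.1014 0.0845] [-0.03  0.05 -0.05] -0.00011271673852549713 [[0.974, -0.001, 0.226], [-0.226, -0.0, 0.974], [-0.001, -1.0, -0.001]] [-0.04  0.19  1.87 -0.    1.08  0.19]
```

View pics/w13.png

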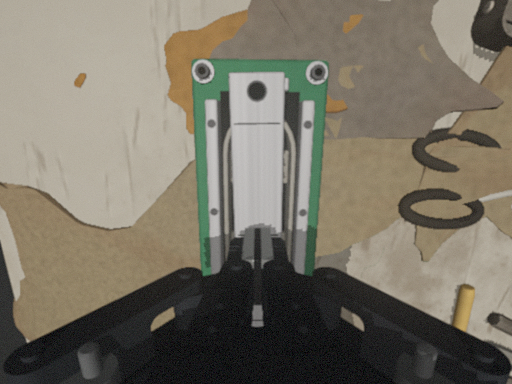

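```bash
python3 -m crank '[[0,4,0,0,0,0],[0,3,0,0,0,0],[0,1.5,0,0,0,0],[0,0.8,0,0,0,0],[0,0.8,0,0,0,0],[0,0.8,0,0,0,0],[0,0,0,0,0,0]]'; python3 -m crank '[[0,0.7,0,0,0,0],[0,0.7,0,0,0,0],[0,0,0,0,0,0]]'
```

```text
t: 21.63
ee_pos: [0.5134, 0.1019, 0.0739]
orientation: [-0.703, 0.081, -0.08, 0.703]
ft_force: [-0.6, 0.4, 0.1]
gripper_width: -0.0001
t: 21.88
ee_pos: [0.5133, 0.1019, 0.0725]
orientation: [0.703, -0.08, 0.08, -0.703]
ft_force: [0.7, 0.0, 0.1]
gripper_width: -0.0001
```

```bash
python3 -m crank '[[0,0.6,0,0,0,0],[0,0.6,0,0,0,0],[0,0,0,0,0,0]]'
```

```text
t: 22.13
ee_pos: [0.5133, 0.1019, 0.0713]
orientation: [0.703, -0.08, 0.08, -0.702]
ft_force: [0.5, 0.2, 0.6]
gripper_width: -0.0
```

```bash
python3 -m crank '[[0,0.6,0,0,0,0],[0,0,0,0,0,0]]'
```

```text
t: 22.3
ee_pos: [0.5133, 0.1019, 0.0708]
orientation: [0.703, -0.08, 0.08, -0.703]
ft_force: [-0.0, -0.7, 0.4]
gripper_width: 0.0004
```

```bash
python3 -m crank '[[0,0.6,0,0,0,0],[0,0,0,0,0,0]]'
```

```text
t: 22.47
ee_pos: [0.5136, 0.102, 0.0704]
orientation: [-0.702, 0.08, -0.081, 0.703]
ft_force: [0.1, -0.0, 1.4]
gripper_width: 0.0002
```

```bash
python3 -m crank '[[0,0.5,0,0,0,0],[0,0,0,0,0,0]]'
```

```text
t: 22.63
ee_pos: [0.5137, 0.1022, 0.0702]
orientation: [-0.702, 0.08, -0.081, 0.703]
ft_force: [-1.1, 1.0, 3.8]
gripper_width: -0.0001
```

```bash
python3 -m crank '[[0,0.5,0,0,0,0],[0,0,0,0,0,0]]'
```

```text
t: 22.8
ee_pos: [0.5137, 0.1022, 0.0698]
orientation: [-0.702, 0.08, -0.081, 0.703]
ft_force: [-1.8, 1.5, 6.0]
gripper_width: 0.0002
```

```bash
python3 -m crank '[[0,0.5,0,0,0,0],[0,0.5,0,0,0,0],[0,0,0,0,0,0]]'
```

```text
t: 23.05
ee_pos: [0.5137, 0.1022, 0.0689]
orientation: [-0.702, 0.08, -0.081, 0.703]
ft_force: [-1.6, 1.4, 5.3]
gripper_width: 0.0002
```

```bash
python3 -m crank '[[0,0.5,0,0,0,0],[0,0.5,0,0,0,0],[0,0,0,0,0,0]]'
```

```text
t: 23.3
ee_pos: [0.5138, 0.1022, 0.0679]
orientation: [-0.702, 0.08, -0.081, 0.703]
ft_force: [-1.4, 1.5, 6.3]
gripper_width: 0.0001
```

```bash
python3 -m crank '[[0,0.5,0,0,0,0],[0,0,0,0,0,0]]'
```

```text
t: 23.47
ee_pos: [0.5138, 0.1022, 0.0674]
orientation: [-0.702, 0.08, -0.081, 0.703]
ft_force: [-1.6, 1.1, 6.2]
gripper_width: 0.0003
```

```bash
python3 -m crank '[[0,0.5,0,0,0,0],[0,0.5,0,0,0,0],[0,0,0,0,0,0]]'
```

```text
t: 23.72
ee_pos: [0.5138, 0.1022, 0.0664]
orientation: [-0.702, 0.08, -0.081, 0.703]
ft_force: [-0.8, 2.4, 6.4]
gripper_width: 0.0003
```

```bash
python3 -m crank '[[0,0.4,0,0,0,0],[0,0.4,0,0,0,0],[0,0,0,0,0,0]]'
```

```text
t: 23.97
ee_pos: [0.5138, 0.1023, 0.0656]
orientation: [-0.702, 0.08, -0.081, 0.703]
ft_force: [-1.1, 2.3, 5.6]
gripper_width: -0.0002
```

```bash
python3 -m crank '[[0,0.4,0,0,0,0],[0,0,0,0,0,0]]'
```

```text
t: 24.13
ee_pos: [0.5138, 0.1024, 0.0652]
orientation: [-0.702, 0.08, -0.081, 0.703]
ft_force: [-1.4, 2.6, 6.0]
gripper_width: -0.0001
```

```bash
python3 -m crank '[[0,0.4,0,0,0,0],[0,0,0,0,0,0]]'
```

```text
t: 24.3
ee_pos: [0.5138, 0.1024, 0.0648]
orientation: [-0.702, 0.08, -0.081, 0.703]
ft_force: [-1.6, 2.7, 5.7]
gripper_width: -0.0003
```

```bash
python3 -m crank '[[0,0.4,0,0,0,0],[0,0,0,0,0,0]]'
```

```text
t: 24.47
ee_pos: [0.5138, 0.1025, 0.0645]
orientation: [-0.702, 0.08, -0.081, 0.703]
ft_force: [-1.2, 3.5, 6.3]
gripper_width: -0.0002
```

```bash
python3 -m crank '[[0,0.3,0,0,0,0],[0,0,0,0,0,0]]'
```

```text
t: 24.63
ee_pos: [0.5138, 0.1024, 0.0644]
orientation: [-0.702, 0.08, -0.081, 0.703]
ft_force: [-3.7, 3.1, 7.9]
gripper_width: 0.0
```

```bash
python3 -m crank '[[0,0.3,0,0,0,0],[0,0,0,0,0,0]]'
```

```text
t: 24.8
ee_pos: [0.5138, 0.1024, 0.0644]
orientation: [-0.702, 0.08, -0.081, 0.703]
ft_force: [-3.8, 2.6, 10.9]
gripper_width: 0.0001
```

```bash
python3 -m crank '[[0,0.2,0,0,0,0],[0,0,0,0,0,0]]'; python3 -c "
from plant import imaging;import cv2
im=imaging.camera('scene');cv2.imwrite('pics/sc14.png',cv2.resize(im[140:230,150:260],None,fx=5,fy=5,interpolation=cv2.INTER_CUBIC))"
```

```text
t: 24.97
ee_pos: [0.5138, 0.1024, 0.0644]
orientation: [-0.702, 0.08, -0.081, 0.703]
ft_force: [-5.3, 3.0, 11.0]
gripper_width: 0.0001
```

View pics/sc14.png

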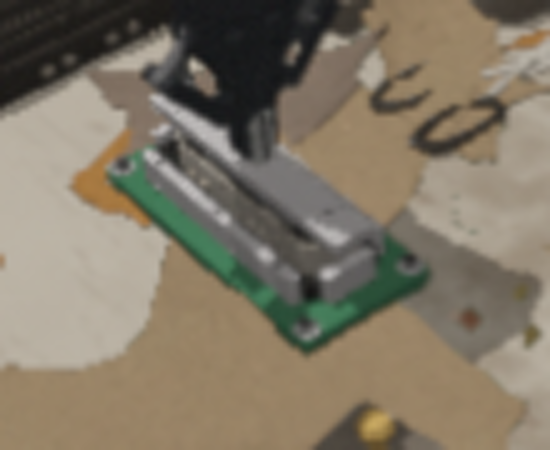

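```bash
python3 -m crank '[[0,0.2,0,0,0,0],[0,0,0,0,0,0],[0,0,0,0,0,0]]'
```

```text
t: 25.27
ee_pos: [0.5138, 0.1025, 0.0644]
orientation: [-0.702, 0.08, -0.081, 0.703]
ft_force: [-4.9, 2.6, 13.7]
gripper_width: -0.0001
```

Solid at 13.7 N with no further travel. Lift and go to the left end.

```bash
python3 -m crank '[[0,-1.5,0,0,0,0],[0,-8,0,0,0,0],[0,-12,0,0,0,0],[0,0,24,0,0,0],[0,0,27,0,0,0],[0,0,13,0,0,0],[0,0,0,0,0,0],[0,0,0,0,0,0]]'; python3 look.py w15;python3 -c "
from plant import imaging;import cv2
im=imaging.camera('scene');cv2.imwrite('pics/sc15.png',cv2.resize(im[140:230,150:260],None,fx=5,fy=5,interpolation=cv2.INTER_CUBIC))"
```

```text
t: 25.93
ee_pos: [0.5278, 0.1643, 0.0844]
orientation: [0.703, -0.08, 0.08, -0.702]
ft_force: [-1.0, -1.5, -0.1]
gripper_width: 0.0001
25.9333 [0.5278 0.1643 0.0844] [-0.99 -1.54 -0.11] 0.00010559532978796047 [[0.974, -0.0, 0.224], [-0.224, -0.001, 0.974], [0.0, -1.0, -0.001]] [ 0.08  0.26  1.78 -0.    1.09  0.31]
```

View pics/sc15.png

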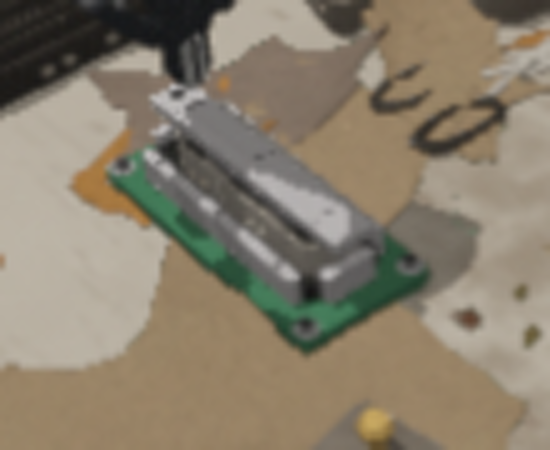

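View pics/w15.png

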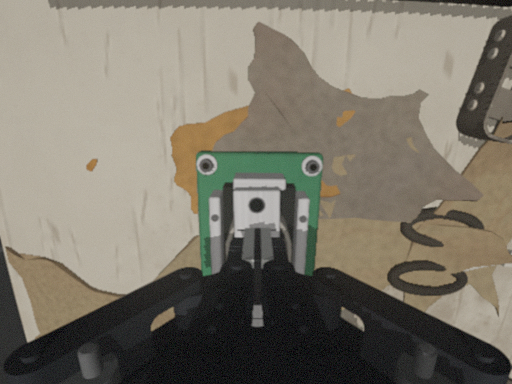

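```bash
python3 - <<'E'
from h import *
import cv2
m=dict(np.load("pics/w15.npz"))
im=cv2.imread("pics/w15.png"); cv2.imwrite("pics/w15c.png",cv2.resize(im[140:270,190:330],None,fx=4,fy=4,interpolation=cv2.INTER_CUBIC))
u=np.array([.225,.974,0]);v=np.array([.974,-.225,0]);c=np.array([.5137,.1005,0])
for px,z in (((258,188),.064),((258,234),.064),((260,152),.016),((234,210),.064),((281,210),.064)):
  p=p2w(m,[px],z)[0]; print(px,(p-c)@u,(p-c)@v)
E
```

```text
(258, 188) 0.09112634492865619 -0.001040234455676543
(258, 234) 0.06187543087304563 -0.0009894806982920792
(260, 152) 0.1056503239409321 0.0004406283306833453
(234, 210) 0.07745811336728843 -0.015403500391204597
(281, 210) 0.07750414814713656 0.012765897750822345
```

View pics/w15c.png

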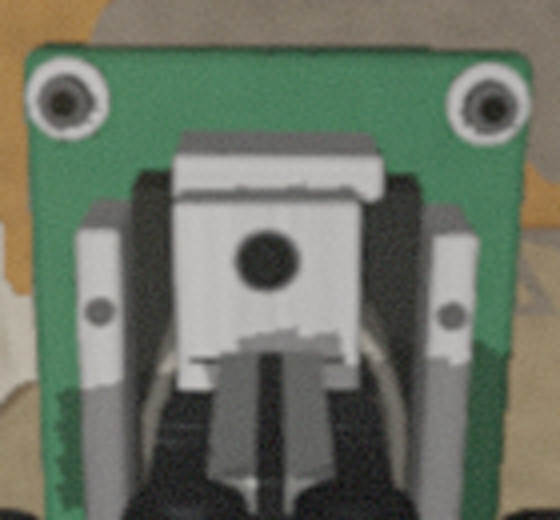

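```bash
python3 -m crank '[[0,6,0,0,0,0],[0,4,0,0,0,0],[0,2,0,0,0,0],[0,0.8,0,0,0,0],[0,0.8,0,0,0,0],[0,0.8,0,0,0,0],[0,0.8,0,0,0,0],[0,0.8,0,0,0,0],[0,0,0,0,0,0]]'
```

```text
t: 26.78
ee_pos: [0.5278, 0.1642, 0.0681]
orientation: [0.703, -0.08, 0.08, -0.702]
ft_force: [0.7, -0.4, 0.7]
gripper_width: -0.0001
```

```bash
python3 -m crank '[[0,0.7,0,0,0,0],[0,0.7,0,0,0,0],[0,0.7,0,0,0,0],[0,0,0,0,0,0]]'
```

```text
t: 27.12
ee_pos: [0.5277, 0.1642, 0.066]
orientation: [0.703, -0.081, 0.08, -0.702]
ft_force: [0.0, -0.3, 0.5]
gripper_width: -0.0002
```

```bash
python3 -m crank '[[0,0.5,0,0,0,0],[0,0,0,0,0,0]]'
```

```text
t: 27.28
ee_pos: [0.5278, 0.1643, 0.0656]
orientation: [0.703, -0.08, 0.08, -0.703]
ft_force: [0.9, 0.2, -0.1]
gripper_width: 0.0002
```

```bash
python3 -m crank '[[0,0.5,0,0,0,0],[0,0,0,0,0,0]]'
```

```text
t: 27.45
ee_pos: [0.5278, 0.1642, 0.0651]
orientation: [0.703, -0.08, 0.08, -0.703]
ft_force: [0.7, -0.2, -0.2]
gripper_width: 0.0
```

```bash
python3 -m crank '[[0,0.4,0,0,0,0],[0,0,0,0,0,0]]'
```

```text
t: 27.62
ee_pos: [0.5278, 0.1642, 0.0647]
orientation: [0.703, -0.08, 0.08, -0.703]
ft_force: [0.1, -0.7, -0.1]
gripper_width: -0.0002
```

```bash
python3 -m crank '[[0,0.3,0,0,0,0],[0,0,0,0,0,0]]'
```

```text
t: 27.78
ee_pos: [0.5279, 0.1642, 0.0645]
orientation: [0.703, -0.08, 0.08, -0.703]
ft_force: [0.3, 0.2, -0.1]
gripper_width: -0.0
```

```bash
python3 -m crank '[[0,0.3,0,0,0,0],[0,0,0,0,0,0]]'
```

```text
t: 27.95
ee_pos: [0.5279, 0.1642, 0.0644]
orientation: [0.703, -0.08, 0.08, -0.703]
ft_force: [-1.4, 0.2, 2.8]
gripper_width: 0.0002
```

```bash
python3 -m crank '[[0,0.3,0,0,0,0],[0,0,0,0,0,0]]'
```

```text
t: 28.12
ee_pos: [0.528, 0.1643, 0.0644]
orientation: [0.703, -0.08, 0.08, -0.702]
ft_force: [-2.4, 0.4, 5.6]
gripper_width: -0.0003
```

```bash
python3 -m crank '[[0,0,0,0,0,0],[0,0,0,0,0,0],[0,0,0,0,0,0]]'; python3 -m crank '[[0,-1.5,0,0,0,0],[0,-8,0,0,0,0],[0,-8,0,0,0,0],[0,0,-30,0,0,0],[0,0,-35,0,0,0],[0,0,-35,0,0,0],[0,0,-30,0,0,0],[0,0,0,0,0,0],[0,0,0,0,0,0]]'
```

```text
t: 28.37
ee_pos: [0.528, 0.1643, 0.0644]
orientation: [0.703, -0.08, 0.08, -0.703]
ft_force: [-3.1, -0.2, 4.9]
gripper_width: -0.0003
t: 29.12
ee_pos: [0.4989, 0.0364, 0.0822]
orientation: [-0.702, 0.081, -0.082, 0.702]
ft_force: [0.3, -0.3, 1.1]
gripper_width: -0.0
```

```bash
python3 -m crank '[[0,5,0,0,0,0],[0,4,0,0,0,0],[0,2,0,0,0,0],[0,0.8,0,0,0,0],[0,0.8,0,0,0,0],[0,0.8,0,0,0,0],[0,0,0,0,0,0]]'
```

```text
t: 29.7
ee_pos: [0.4985, 0.0379, 0.0678]
orientation: [0.703, -0.08, 0.08, -0.703]
ft_force: [0.4, -0.2, 0.2]
gripper_width: -0.0003
```

```bash
python3 -m crank '[[0,0.7,0,0,0,0],[0,0.7,0,0,0,0],[0,0,0,0,0,0]]'
```

```text
t: 29.95
ee_pos: [0.4984, 0.0376, 0.0665]
orientation: [0.703, -0.08, 0.08, -0.703]
ft_force: [-0.7, 0.2, -0.4]
gripper_width: -0.0003
```

```bash
python3 -m crank '[[0,0.5,0,0,0,0],[0,0,0,0,0,0]]'
```

```text
t: 30.12
ee_pos: [0.4985, 0.0376, 0.066]
orientation: [0.703, -0.08, 0.08, -0.703]
ft_force: [0.1, -0.4, -0.2]
gripper_width: 0.0002
```

```bash
python3 -m crank '[[0,0.5,0,0,0,0],[0,0.4,0,0,0,0],[0,0,0,0,0,0]]'
```

```text
t: 30.37
ee_pos: [0.4984, 0.0376, 0.0651]
orientation: [0.703, -0.081, 0.08, -0.703]
ft_force: [0.1, -0.3, -0.5]
gripper_width: -0.0003
```

```bash
python3 -m crank '[[0,0.4,0,0,0,0],[0,0,0,0,0,0]]'
```

```text
t: 30.53
ee_pos: [0.4985, 0.0376, 0.0647]
orientation: [0.703, -0.08, 0.08, -0.703]
ft_force: [0.4, -0.4, -0.1]
gripper_width: -0.0
```

```bash
python3 -m crank '[[0,0.3,0,0,0,0],[0,0,0,0,0,0]]'
```

```text
t: 30.7
ee_pos: [0.4985, 0.0376, 0.0645]
orientation: [0.703, -0.08, 0.08, -0.703]
ft_force: [-0.3, -0.4, 0.4]
gripper_width: 0.0
```

```bash
python3 -m crank '[[0,0.3,0,0,0,0],[0,0,0,0,0,0]]'
```

```text
t: 30.87
ee_pos: [0.4985, 0.0376, 0.0644]
orientation: [0.703, -0.08, 0.08, -0.703]
ft_force: [-1.4, -0.8, 2.6]
gripper_width: 0.0
```

```bash
python3 -m crank '[[0,0.3,0,0,0,0],[0,0,0,0,0,0],[0,0,0,0,0,0],[0,0,0,0,0,0]]'
```

```text
t: 31.2
ee_pos: [0.4986, 0.0376, 0.0644]
orientation: [0.703, -0.08, 0.08, -0.702]
ft_force: [-3.2, -0.2, 6.5]
gripper_width: 0.0001
```

```bash
python3 -m crank '[[0,-1.5,0,0,0,0],[0,-10,0,0,0,0],[0,-25,0,0,0,0],[0,-30,0,0,0,0],[0,-30,-25,0,0,0],[0,-10,-35,0,0,0],[0,0,-35,0,0,0],[0,0,0,0,0,0],[0,0,0,0,0,0]]'; python3 look.py w16; python3 -c "
from plant import imaging;import cv2
im=imaging.camera('scene');cv2.imwrite('pics/sc16.png',cv2.resize(im[140:230,150:260],None,fx=5,fy=5,interpolation=cv2.INTER_CUBIC))"
```

```text
t: 31.95
ee_pos: [0.477, -0.0561, 0.1711]
orientation: [-0.702, 0.081, -0.082, 0.702]
ft_force: [-0.2, -0.1, 0.1]
gripper_width: -0.0
31.95 [ 0.477  -0.0561  0.1711] [-0.24 -0.13  0.07] -3.8024859208185544e-05 [[0.973, 0.001, 0.229], [-0.229, -0.0, 0.973], [0.001, -1.0, 0.0]] [-0.37 -0.04  1.92  0.    1.25 -0.14]
```

View pics/w16.png

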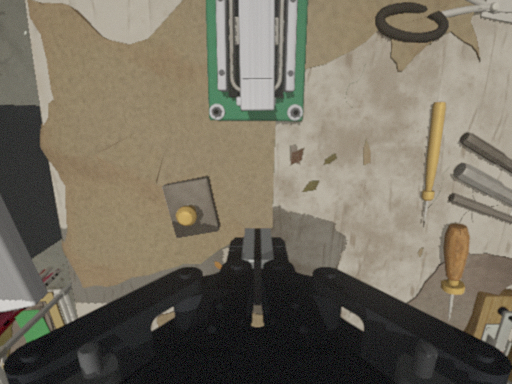

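View pics/sc16.png

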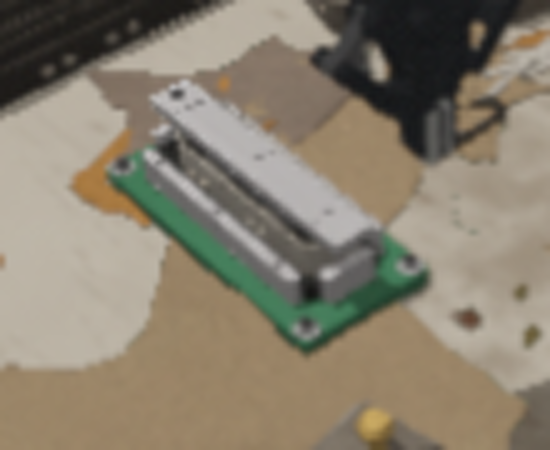

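```bash
python3 -c "
from plant import env; print(env.sign_off())"
```

```text
the job is handed in; nothing more can be done
None
```

I laid the straightedge across the die and let go. I felt it rock, seated it on the knife, and handed the job in at about 32 s, with the straightedge left lying there.

- **Rocking before:** with about 5 N on the left end and up to 7 N on the right, each end dropped 4 to 5 mm below the middle. That is a tilt of roughly 0.08 to 0.09 rad, and the pictures showed the opposite end lifted.
- **Pressing the middle:** the punch slid down at about 6 N. The push then rose steeply, and at 13.7 N there was no more travel.
- **No rock after:** pressed again with about 5 N on the left and 6.5 N on the right, both ends came down solid at the same finger height as the middle, 64.4 mm.
- **Last pictures:** the straightedge lies level and lengthwise, and a measurement after the middle press put it about 1.5 mm from the stand's middle. The gripper is clear of everything, and the other tools in view had not visibly moved.

**Pressed too far when laying it on:** I came down about 1 mm too far before letting go. The force reached about 10 N, so the punch probably slid about 1 mm early. It still stood well above the knife for the rocking test.

**Above the 3 to 6 N guide:** two light end presses went slightly over, at 7.4 and 6.5 N, both on the right end. In both pushes the finger had stopped moving down, so the punch does not seem to have moved.

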